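# Clear the lathe's catch tray into an interlocked two-drawer chest

## Task

Clear the catch tray in front of the lathe into the parts chest: first put every sawn blank from the tray into the left drawer, which was left open, and push that drawer fully home, since the chest lets only one drawer open at a time. Then pull the right drawer open, put every turned cup from the tray into it, and push it fully home too. Leave the other things on the bench and on the chest where they are.

Things in the scene. Friction and masses are not known exactly. Their poses are not given: they have to be found in the camera images.
- left_drawer (a joint): Left drawer (nearer +y) of the parts chest, m: 0 = fully home, about 0.125 to 0.165 at the start, 0.17 = pulled right out to its stop. It slides straight along the chest's own x axis, opening towards the robot; about 2 N of friction. Interlock: a pin between the drawers lets only one drawer be open at a time; while one stands open the other is locked shut (it gives about 5 mm only). Once one is within about 3 mm of home the other can be pulled open.
- right_drawer (a joint): Right drawer (nearer -y) of the chest, m: 0 = fully home (as at the start, locked while the left one is open), 0.19 = open to its stop. Same slide, friction and interlock.
- chest: Fixed wooden parts chest on the bench, 235 (x, front to back) x 376 (y) x 115 mm high, on four legs 60 mm high, two drawers side by side. Origin at the centre of the case's underside, 60 mm above the bench (top 175 mm above the bench); its front face looks along its own -x, towards the robot, 117.5 mm from the origin. Drawer front panels stand 12 mm proud of that face, their tops at z = 0.1615.
- left_drawer_handle (a point): Middle of the left drawer's handle: a level round steel bar, 10 mm thick, 90 mm long along the chest's y, its centre line 40 mm out from the drawer's front panel, 152 mm above the bench; open from above. Moves with the drawer. Axes are the chest's.
- right_drawer_handle (a point): Middle of the right drawer's handle; the same bar and axes.
- left_drawer_floor (a point): Point on the left drawer's inner floor, midway across, 152 mm behind the handle bar and 100 mm behind the inner face of the front panel; the inner floor runs from x = -0.100 to +0.110 and y = -0.065 to +0.065 about it (chest's axes), 80 mm above the bench; side and back walls 58 mm high and 7 mm thick, front panel 81.5 mm high. The chest covers whatever part of it is pushed in, with 85 mm free above the drawer's floor. The blanks belong in this drawer.
- right_drawer_floor (a point): The same point of the right drawer; its inner floor runs from x = -0.100 to +0.110 and y = -0.079 to +0.079. The cups belong in this drawer.
- tray: Fixed catch tray of the lathe, bare sheet metal, 235 (x) x 350 (y) mm, lip 14 mm high, floor 3 mm thick; origin at the centre of its underside. Holds only cups and blanks, 95 mm or more apart (centres). Behind it stand the lathe's timber legs (not listed), 125 mm high, whose near faces are at world x = 0.62: a hand reaching straight down beyond x = 0.56 may strike them, so tilt it back towards the robot there.
- cup_1_mid (a point): Turned wooden egg-cup-shaped cup, loose, 66 mm across (widest in its upper half, 26 to 68 mm up; foot 44 mm), 68 mm high, hollow, wall about 5 to 10 mm, about 70 g. Point on its axis half-way up; z along its axis to the rim. Stands upright in the tray at the start; may be absent.
- cup_2_mid (a point): Turned wooden egg-cup-shaped cup, loose, 66 mm across (widest in its upper half, 26 to 68 mm up; foot 44 mm), 68 mm high, hollow, wall about 5 to 10 mm, about 70 g. Point on its axis half-way up; z along its axis to the rim. Stands upright in the tray at the start; may be absent.
- cup_3_mid (a point): Turned wooden egg-cup-shaped cup, loose, 66 mm across (widest in its upper half, 26 to 68 mm up; foot 44 mm), 68 mm high, hollow, wall about 5 to 10 mm, about 70 g. Point on its axis half-way up; z along its axis to the rim. Stands upright in the tray at the start; may be absent.
- blank_1_mid (a point): Sawn octagonal wooden blank, solid, loose, 58 (own x) x 61 (own y) x 36 mm high, about 75 g. Point at its centre. Lies flat in the tray at the start; may be absent.
- blank_2_mid (a point): Sawn octagonal wooden blank, solid, loose, 58 (own x) x 61 (own y) x 36 mm high, about 75 g. Point at its centre. Lies flat in the tray at the start; may be absent.
- vase: Dark turned vase, 60 mm across, 116 mm high, on the chest's top; bystander. Origin at the centre of its underside.
- bowl: Turned bowl, 95 mm across, 39 mm high, on the back of the chest's top; bystander. Origin at the centre of its underside.
- abrasive: Roll of abrasive cloth, 74x59x50 mm, standing behind the tray; bystander. Origin at the centre of its underside.
- sander: Sanding block, 123x102x31 mm, on the bench at the right; bystander. Origin at the centre of its underside.
- measure: Tape measure, 89x80x32 mm, on the bench at the right of the chest; bystander. Origin at the centre of its underside.
- wax_tin: Round wax tin with a red lid, 67 mm across, 32 mm high, on the bench in front of the chest, lower than the drawers; bystander. Origin at the centre of its underside.

How it is judged:
On the way, in this order (a step that is already met when the one before it is completed fails the run):
1. every sawn blank lies in the left drawer (x of blank_1_mid in the frame of left_drawer_floor between -0.1 and 0.112 m and y of blank_1_mid in the frame of left_drawer_floor between -0.066 and 0.066 m and z of blank_1_mid in the frame of left_drawer_floor between 0.005 and 0.06 m and x of blank_2_mid in the frame of left_drawer_floor between -0.1 and 0.112 m and y of blank_2_mid in the frame of left_drawer_floor between -0.066 and 0.066 m and z of blank_2_mid in the frame of left_drawer_floor between 0.005 and 0.06 m), for 0.2 s.
2. the left drawer is fully home with the blanks in it (all of step 1 and value of joint left_drawer below 0.006 m), for 0.2 s.
3. the right drawer is pulled open by at least 10 cm (value of joint right_drawer above 0.1 m), for 0.2 s.
4. every turned cup is in the right drawer (x of cup_1_mid in the frame of right_drawer_floor between -0.1 and 0.112 m and y of cup_1_mid in the frame of right_drawer_floor between -0.08 and 0.08 m and z of cup_1_mid in the frame of right_drawer_floor between 0.005 and 0.06 m and x of cup_2_mid in the frame of right_drawer_floor between -0.1 and 0.112 m and y of cup_2_mid in the frame of right_drawer_floor between -0.08 and 0.08 m and z of cup_2_mid in the frame of right_drawer_floor between 0.005 and 0.06 m and x of cup_3_mid in the frame of right_drawer_floor between -0.1 and 0.112 m and y of cup_3_mid in the frame of right_drawer_floor between -0.08 and 0.08 m and z of cup_3_mid in the frame of right_drawer_floor between 0.005 and 0.06 m), for 0.2 s.
5. the right drawer is fully home with the cups in it (all of step 4 and value of joint right_drawer below 0.006 m), for 0.2 s.
At the end, for the whole second after the job is handed in: Both drawers are shut to within 6 mm and at rest, every blank that is present is inside the left drawer and every cup that is present inside the right drawer (all of step 2 and all of step 5 and velocity of joint each of left_drawer, right_drawer below 0.01 m/s); the robot touches nothing.
It fails at once if a bystander (vase, bowl, abrasive roll, sanding block, tape measure or wax tin) is displaced by more than 5 cm (distance of any of vase, bowl, abrasive, sander, measure, wax_tin from where it was at the start of the episode above 0.05 m).
Of cup_1, cup_2, cup_3 only 2 to 3 are there at a start; the rules pass over those that are not, and their reading is None.
Of blank_1, blank_2 only 1 to 2 are there at a start; the rules pass over those that are not, and their reading is None.
At some moment in a run one of cup_1, cup_2, cup_3, blank_1, blank_2 may be knocked a few centimetres aside while the robot is not near it.
Once in a run the grip may slacken for a moment while it holds something.
It also fails if it takes over 210 s, if anything falls off the work surface, if the arm or the gripper's body presses on something with over 40 N, if the wrist force passes 120 N, or if a joint passes its speed limit or range.

## Robot

A 7-joint arm with a two-finger parallel gripper is mounted at the origin on a cart in front of the work surface, level with it; the furniture and walls round the work are solid. World frame = base frame: x ahead of the robot, y to its left, z up, the work surface at z = 0. Lengths are in m, angles in rad, forces in N, time in s.
With the tool pointing down it reaches from about 0.425 to 0.925 m from the base axis. Payload 6.8 kg.
Tool frame: the origin (TCP) lies at the very end of the fingers, on their centre line; the grasp point (between the pads) lies arm.tcp_to_grasp behind it (arm.tcp_to_grasp is the distance from the TCP to the grasp point, in m); z points along the fingers, y is the line along which they close (so a half turn about z gives the same grasp; the last joint's range is limited). The gripper opens to 88 mm and grips with 3 to 60 N. Pads are 20 mm wide; open, the fingers measure 115 mm over their backs; the gripper's body (75 mm by 178 mm) begins 61 mm behind the grasp point.
Start: joints at [-1.355, 0.477, 0.022, 1.555, -0.011, 1.109, -0.083], TCP at [0.215, 0.64, 0.223] pointing down, gripper open.
Joint ranges: [-2.96, 2.96], [-0.34, 2.1], [-1.41, 1.46], [0.24, 2.44], [-1.37, 4.51], [0.17, 1.92], [-2.96, 2.96]. Speed limits (rad/s): [2.39, 2.39, 3.14, 3.14, 3.14, 3.14, 3.14].

## Interface

Orientations are given as a rotation vector (axis times angle).
In Python, from bench import arm gives the robot as it stands.
- The arm moves only by the tool send_rows, never from a script. Its argument "commands" is text: rows parted by semicolons, each of 7 numbers parted by spaces: the shift along the tool's x, y, z in cm, then the turn, a rotation vector about the tool's x, y, z in rad, then the opening in per cent of the stroke, from 0 (shut) to 100 (fully open). A call has exactly 5 rows; each row is the pose to reach, as a shift and turn from the pose commanded when the call began, along the tool's axes at that moment; what a row does not reach only later rows make up. A row lasts 1/10 s, in which the tool goes at most 50 mm and 8.59 degrees, less where a joint would pass 70% of its speed; a pose out of reach is approached as far as the arm can. A call with a gripper value outside its range is refused whole. The fingers move at their own pace and stop on an object; "newtons" is the grip in N (left out, the last holds). Time passes only in rows, so rows that repeat a pose let the fingers close, or fill a call up. It gives the time, the measured TCP pose, the force, the opening and the grip force at its end, in the units of the state.
- arm.read_state(): the state, without advancing time (a new reading comes with each control period).
- arm.read_camera(name): name is "scene" or "top" or "wrist"; returns a dict with "color" (480x640x3 uint8, blue, green, red), "intrinsics" (3x3 intrinsics, pixels), "pose" (4x4, takes a point from camera to world coordinates). Camera axes: x right, y down, z forward; pixel columns grow to the right and rows downward; lengths in m; the calibration is good to about 2 mm. A picture is of the moment at which its call begins. There is no depth.
- arm.sign_off(): hands the job in; it is judged then, once.
The state is a dict: "t": time; "joint_pos": joint angles; "joint_vel": joint speeds; "effort": joint torques, N m; "ee_pos": TCP position; "ee_rot": TCP orientation; "ft_force": force on the tool from outside, world axes, zero at the start; "moment": the same for the moment, N m; "grip_width": finger opening in m; "grip_force": force on a finger pad.
Only numpy, scipy, OpenCV 4.12 (cv2) and the standard library are available. Lean on these libraries where they do the work, as an engineer would, in place of code of your own. Each camera call takes 0.05 s, during which the arm holds its last target. There are 200 camera calls.

## Working session

There is one attempt and no reset: what is moved stays moved. The work goes in short steps, Python scripts to look and compute and a tool call to move; the robot and the scene stay as the last step left them, time stands still between calls to the robot, and variables do not carry over. Pictures are saved under pics/ and viewed, at most 14 in all, crops included, and the job is handed in when it is done.

Besides the shell and the picture viewer there is one more tool, called as name(argument=value, ...) on one line, values as JSON. send_rows: Moves the arm, as the interface text tells. Its arguments: {"type":"object","properties":{"commands":{"type":"string"},"newtons":{"type":"number"}},"required":["commands"]}

```bash
ls; mkdir -p pics; python3 - <<'E'
from bench import arm
import cv2,numpy as np
print(arm.tcp_to_grasp); s=arm.read_state(); print({k:np.round(v,3) for k,v in s.items()})
for n in("scene","top"):
    c=arm.read_camera(n); cv2.imwrite(f"pics/{n}0.png",c["color"]); print(n,c["intrinsics"].round(1).tolist(),c["pose"].round(4).tolist())
E
```

```text
pics
0.0187
{'t': np.float64(0.0), 'joint_pos': array([-1.355,  0.478,  0.022,  1.556, -0.012,  1.109, -0.083]), 'joint_vel': array([ 0.001,  0.   , -0.001,  0.001, -0.   ,  0.001,  0.003]), 'effort': array([-0.0000e+00, -5.8286e+01,  1.5350e+00, -2.7261e+01, -5.4000e-02,
        1.7000e-02,  0.0000e+00]), 'ee_pos': array([0.215, 0.639, 0.222]), 'ee_rot': array([-5.06e-01, -3.10e+00,  3.00e-03]), 'ft_force': array([-0.568,  0.468, -0.06 ]), 'moment': array([0.02 , 0.05 , 0.019]), 'grip_force': np.float64(0.0), 'grip_width': np.float64(0.088)}
scene [[616.2, 0.0, 324.8], [0.0, 616.2, 241.0], [0.0, 0.0, 1.0]] [[0.484, -0.5912, 0.6452, -0.4654], [-0.875, -0.3146, 0.3681, -0.6034], [-0.0146, -0.7427, -0.6695, 1.1979], [0.0, 0.0, 0.0, 1.0]]
top [[520.7, 0.0, 328.8], [0.0, 520.7, 245.1], [0.0, 0.0, 1.0]] [[-0.0133, -0.981, 0.1937, 0.3081], [-0.9998, 0.0102, -0.0168, -0.0155], [0.0145, -0.1938, -0.9809, 1.5852], [0.0, 0.0, 0.0, 1.0]]
```

View pics/top0.png

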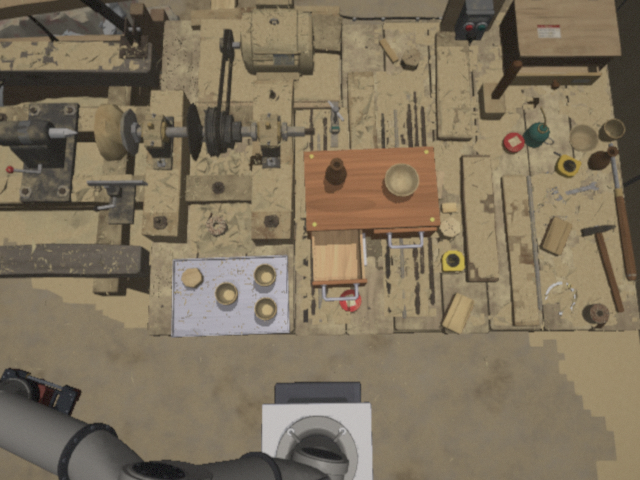

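View pics/scene0.png

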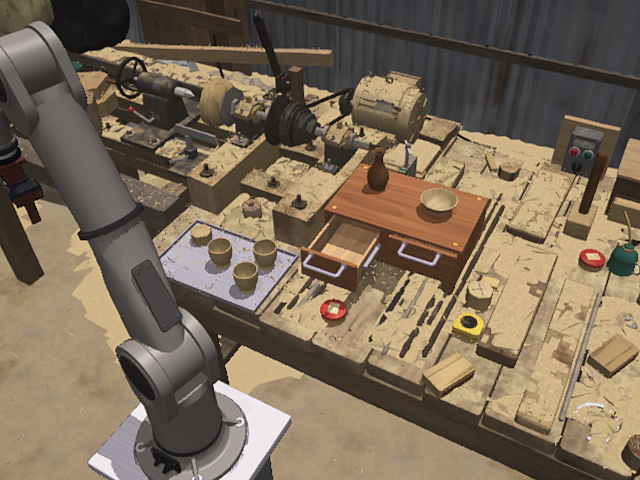

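Top view: one blank at about (192,278), cups near (227,293), (264,275), (265,309), left handle around (340,296), right handle around (405,244). I'll zoom in for precise pixels.

```bash
cat > h.py <<'E'
from bench import arm
import cv2,numpy as np
from scipy.spatial.transform import Rotation as R
def ray(c,u,v,z):
    """pixel -> world point at height z"""
    K,P=c["intrinsics"],c["pose"]
    d=P[:3,:3]@np.linalg.solve(K,[u,v,1]); o=P[:3,3]
    return (o+d*(z-o[2])/d[2]).round(4)
def proj(c,p):
    q=c["pose"][:3,:3].T@(np.asarray(p,float)-c["pose"][:3,3]); q=c["intrinsics"]@q
    return (q[:2]/q[2]).round(1)
def pose(yaw,tilt=0):
    """tool down, its x axis at world angle yaw (horizontal), tilt: lean about world y (z axis gets +x by sin tilt)"""
    return R.from_euler('y',-tilt)*R.from_euler('z',yaw)*R.from_euler('x',np.pi)
def delta(p,Rt,p0=None,R0=None):
    """cm shift and turn from current pose"""
    s=arm.read_state()
    if p0 is None:p0=s["ee_pos"]
    if R0 is None:R0=R.from_rotvec(s["ee_rot"])
    return (R0.inv().apply(np.asarray(p)-p0)*100).round(2),(R0.inv()*Rt).as_rotvec().round(3)
E
python3 - <<'E'
import cv2
im=cv2.imread('pics/top0.png')
cv2.imwrite('pics/zt.png',cv2.resize(im[145:345,165:445],None,fx=2.85,fy=2.85,interpolation=cv2.INTER_CUBIC))
E
```

```text
(no output)
```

View pics/zt.png

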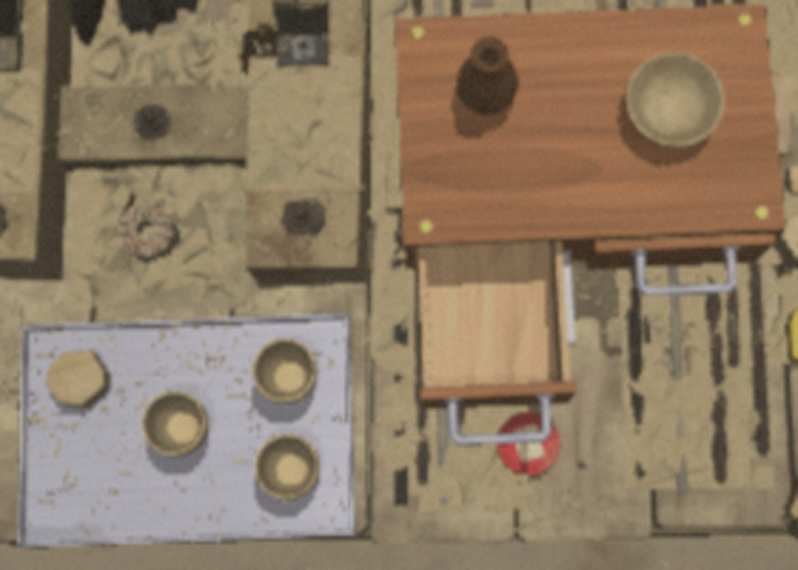

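Blank at zoom (77,377); cup rims (175,423), (285,371), (288,467); left handle bar (455–548, 438); right bar (640–732, 290); chest top corners (405,245), (782,234), (397,20), (765,8).

```bash
python3 - <<'E'
from h import *
c=arm.read_camera("top")
Z=lambda x,y,z: ray(c,165+x/2.85,145+y/2.85,z)
for n,a in dict(blank=(77,377,.039),c1=(175,423,.071),c2=(285,371,.071),c3=(288,467,.071),hl1=(455,438,.152),hl2=(548,438,.152),hr1=(640,290,.152),hr2=(732,290,.152),FL=(405,245,.175),FR=(782,234,.175),BL=(397,20,.175),BR=(765,8,.175),pFL=(424,390,.1615),pFR=(574,383,.1615),tFL=(20,546,.014),tFR=(354,533,.014),tBL=(24,327,.014),tBR=(350,317,.014),vase=(488,95,.23),bowl=(675,100,.2)).items(): print(n,Z(*a))
# blank shape from edges
im=c["color"]; g=im[255:300,170:215].astype(int); m=((g[...,2]-g[...,0])>35).astype(np.uint8)
n,l,s,ce=cv2.connectedComponentsWithStats(m); k=1+s[1:,4].argmax(); print(s[k],ce[k]+[170,255], ray(c,*(ce[k]+[170,255]),.036))
ys,xs=np.where(l==k); print(cv2.minAreaRect(np.c_[xs,ys].astype(np.float32)))
E
```

```text
blank [0.5198 0.3669 0.039 ]
c1 [0.4671 0.2578 0.071 ]
c2 [0.5192 0.1465 0.071 ]
c3 [0.421  0.1425 0.071 ]
hl1 [ 0.4409 -0.0266  0.152 ]
hl2 [ 0.4398 -0.1164  0.152 ]
hr1 [ 0.5844 -0.2106  0.152 ]
hr2 [ 0.5835 -0.3015  0.152 ]
FL [0.627  0.0201 0.175 ]
FR [ 0.6343 -0.3487  0.175 ]
BL [0.8585 0.0269 0.175 ]
BR [ 0.8684 -0.3442  0.175 ]
pFL [0.4866 0.0029 0.1615]
pFR [ 0.4917 -0.1421  0.1615]
tFL [0.347  0.4255 0.014 ]
tFR [0.3559 0.0789 0.014 ]
tBL [0.5777 0.4316 0.014 ]
tBR [0.5848 0.0836 0.014 ]
vase [ 0.7606 -0.0613  0.23  ]
bowl [ 0.764  -0.2452  0.2   ]
[ 12  13  20  19 287] [191.28571429 277.01393728] [0.521  0.3699 0.036 ]
((21.250001907348633, 21.75), (16.970561981201172, 19.091880798339844), 45.0)
```

```bash
python3 - <<'E'
from h import *
print(*delta([.50,.368,.22],pose(np.pi+.02)))
E
```

```text
[-35.69 -16.66   0.22] [-0.001 -0.    -0.344]
```

send_rows(commands="-4 -2 0 0 0 -0.1 100;-8.5 -4 0 0 0 -0.2 100;-13 -6 0 0 0 -0.3 100;-17.5 -8 0 0 0 -0.344 100;-22 -10 0 0 0 -0.344 100", newtons=20)

```text
t: 0.65
ee_pos: [0.3927, 0.4734, 0.2225]
ee_rot: [0.034, -3.141, 0.0]
ft_force: [0.9, 1.0, -0.3]
grip_width: 0.0877
grip_force: 0.0
```

send_rows(commands="-4 -4 0 0 0 0 100;-8 -8 0 0 0 0 100;-10.5 -10.5 0 0 0 0 100;-10.5 -10.5 0 0 0 0 100;-10.5 -10.5 0 0 0 0 100")

```text
t: 1.15
ee_pos: [0.4994, 0.371, 0.2224]
ee_rot: [0.027, -3.141, 0.001]
ft_force: [0.2, 0.9, -0.3]
grip_width: 0.088
grip_force: 0.0
```

```bash
python3 - <<'E'
from h import *
print(arm.read_state()["ee_pos"])
c=arm.read_camera("wrist"); cv2.imwrite("pics/w1.png",c["color"]); print(c["intrinsics"].round(1).tolist(),c["pose"].round(4).tolist()); print(proj(c,[.521,.368,.039]))
E
```

```text
[0.49940108 0.37098058 0.22238371]
[[406.5, 0.0, 319.7], [0.0, 406.5, 241.7], [0.0, 0.0, 1.0]] [[-0.016, 0.9651, 0.2613, 0.4283], [0.9999, 0.0153, 0.0045, 0.37], [0.0004, 0.2614, -0.9652, 0.3849], [0.0, 0.0, 0.0, 1.0]]
[315.5 240.6]
```

View pics/w1.png

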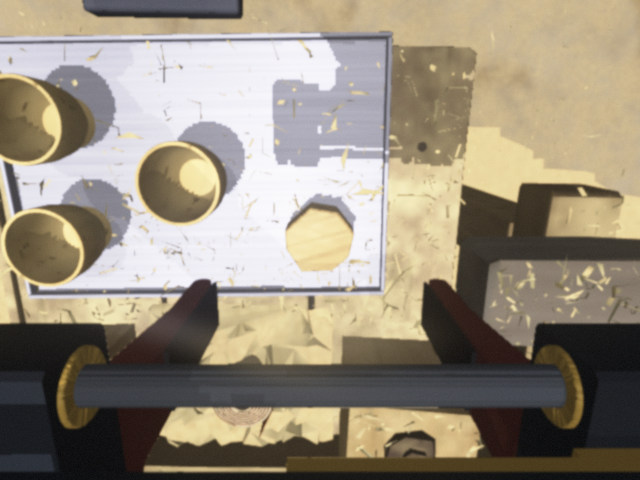

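Blank appears at about (319,238), cups at (185,183), (38,118), (55,245). Measuring the blank's orientation.

```bash
python3 - <<'E'
from h import *
c=arm.read_camera("wrist"); im=c["color"]
g=cv2.GaussianBlur(im,(3,3),0)[195:285,275:365].astype(int); 
m=(((g[...,2]-g[...,0])>70)&(g[...,2]>180)).astype(np.uint8); m=cv2.morphologyEx(m,cv2.MORPH_OPEN,np.ones((3,3)))
n,l,s,ce=cv2.connectedComponentsWithStats(m); k=1+s[1:,4].argmax(); print(s[k])
ct=max(cv2.findContours((l==k).astype(np.uint8),0,1)[0],key=cv2.contourArea)[:,0]+[275,195]
w=np.array([ray(c,u,v,.039)[:2] for u,v in ct]); h=cv2.convexHull(w.astype(np.float32))[:,0]
M=cv2.moments(h); print("centre",M["m10"]/M["m00"],M["m01"]/M["m00"])
for a in range(0,180,5):
    d=np.array([np.cos(np.radians(a)),np.sin(np.radians(a))]); q=h@d; print(a,round(float(np.ptp(q))*1e3,1),end="; ")
big=cv2.resize(im[190:290,270:370],None,fx=5,fy=5,interpolation=cv2.INTER_CUBIC); cv2.imwrite("pics/b1.png",big)
E
```

```text
[  21   20   54   56 1268]
centre 0.5251364086288604 0.37840455356472985
0 50.9; 5 50.2; 10 49.6; 15 48.7; 20 47.6; 25 46.3; 30 44.6; 35 42.6; 40 40.2; 45 38.3; 50 36.5; 55 34.7; 60 34.2; 65 36.4; 70 38.2; 75 39.9; 80 41.7; 85 44.1; 90 46.4; 95 48.7; 100 50.6; 105 52.2; 110 53.3; 115 54.1; 120 54.8; 125 55.3; 130 55.7; 135 56.6; 140 57.7; 145 58.4; 150 58.6; 155 58.4; 160 57.8; 165 56.7; 170 55.2; 175 53.2;
```

View pics/b1.png

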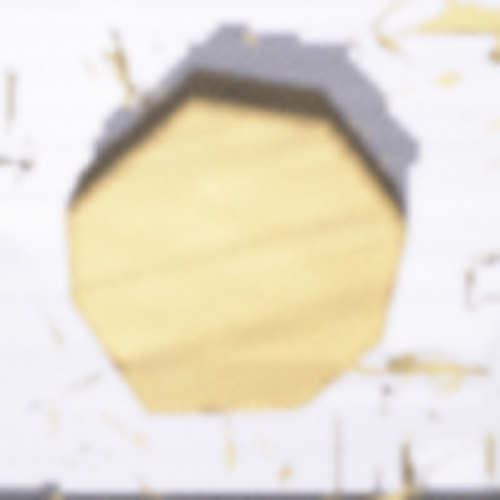

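Top-face flats lie nearly along the image axes: left edge at crop x≈70, right ≈395, top ≈107, bottom ≈409, so centre is pixel (316.8,241.5), rotated about 4°.

```bash
python3 - <<'E'
from h import *
c=arm.read_camera("wrist"); p=ray(c,316.8,241.5,.039); print(p)
for z in (.10,.008): print(z,*delta([p[0],p[1],z],pose(np.pi-.06)))
E
```

```text
[0.5196 0.372  0.039 ]
0.1 [-2.26 -0.25 12.24] [ 0.    -0.001  0.083]
0.008 [-2.27 -0.26 21.44] [ 0.    -0.001  0.083]
```

send_rows(commands="-2.2 -0.2 4 0 0 0.08 100;-2.2 -0.2 8 0 0 0.08 100;-2.2 -0.2 12 0 0 0.08 100;-2.2 -0.2 15 0 0 0.08 100;-2.2 -0.2 18 0 0 0.08 100")

```text
t: 1.8
ee_pos: [0.5189, 0.3725, 0.041]
ee_rot: [-0.089, -3.139, -0.001]
ft_force: [0.7, 0.3, 1.0]
grip_width: 0.0878
grip_force: 0.0
```

send_rows(commands="0 0 1.5 0 0 0 100;0 0 2.5 0 0 0 100;0 0 3.3 0 0 0 100;0 0 3.4 0 0 0 100;0 0 3.4 0 0 0 100")

```text
t: 2.3
ee_pos: [0.5211, 0.3712, 0.0095]
ee_rot: [0.094, 3.139, 0.001]
ft_force: [0.4, -0.8, 0.1]
grip_width: 0.0879
grip_force: 0.0
```

send_rows(commands="0 0 0 0 0 0 40;0 0 0 0 0 0 40;0 0 0 0 0 0 40;0 0 0 0 0 0 40;0 0 0 0 0 0 40")

```text
t: 2.8
ee_pos: [0.5208, 0.3708, 0.009]
ee_rot: [0.094, 3.14, 0.001]
ft_force: [-0.5, -1.5, 2.7]
grip_width: 0.0602
grip_force: 20.0
```

send_rows(commands="0 0 -1 0 0 0 40;0 0 -5 0 0 0 40;0 0 -10 0 0 0 40;0 0 -15 0 0 0 40;0 0 -20 0 0 0 40", newtons=35)

```text
t: 3.3
ee_pos: [0.5203, 0.3703, 0.2112]
ee_rot: [-0.094, -3.14, -0.0]
ft_force: [1.0, 0.6, -0.6]
grip_width: 0.0597
grip_force: 35.0
```

```bash
python3 - <<'E'
from h import *
s=arm.read_state();print(s["ee_pos"],s["grip_width"],s["grip_force"])
print(*delta([.556,-.068,.2],pose(np.pi+.022)))
E
```

```text
[0.52027281 0.37034827 0.21117914] 0.05971252893015147 34.9997223779792
[ -6.19 -43.54   1.12] [ 0.    -0.    -0.082]
```

send_rows(commands="-0.6 -4 0 0 0 -0.05 40;-1.2 -8.5 0 0 0 -0.08 40;-1.8 -13 0 0 0 -0.08 40;-2.5 -17.5 0 0 0 -0.08 40;-3.1 -22 0 0 0 -0.08 40")

```text
t: 3.8
ee_pos: [0.5382, 0.1474, 0.2093]
ee_rot: [-0.032, 3.141, 0.001]
ft_force: [1.6, 0.5, -0.4]
grip_width: 0.0602
grip_force: 35.0
```

```bash
python3 - <<'E'
from h import *
s=arm.read_state();print(s["ee_pos"],s["grip_width"],s["grip_force"])
print(*delta([.556,-.068,.2],pose(np.pi+.022)))
E
```

```text
[0.53822521 0.14736404 0.20933047] 0.060189543471843195 35.0009176164167
[ -1.34 -21.57   0.93] [ 0.     0.001 -0.002]
```

send_rows(commands="-0.3 -4.5 0 0 0 0 40;-0.6 -9 0 0 0 0 40;-0.9 -13.5 0 0 0 0 40;-1.2 -18 0 0 0 0 40;-1.3 -21.5 0 0 0 0 40")

```text
t: 4.3
ee_pos: [0.5555, -0.0686, 0.2094]
ee_rot: [-0.028, 3.141, -0.001]
ft_force: [0.5, -1.0, -0.9]
grip_width: 0.0601
grip_force: 35.0
```

send_rows(commands="0 0 0.5 0 0 0 40;0 0 1 0 0 0 40;0 0 1 0 0 0 40;0 0 1 0 0 0 40;0 0 1 0 0 0 40")

```text
t: 4.8
ee_pos: [0.5559, -0.064, 0.1988]
ee_rot: [-0.035, 3.141, 0.001]
ft_force: [1.1, 0.3, 0.4]
grip_width: 0.06
grip_force: 35.0
```

```bash
python3 - <<'E'
from h import *
s=arm.read_state();print(s["ee_pos"],s["grip_width"],s["grip_force"])
c=arm.read_camera("wrist"); cv2.imwrite("pics/w2.png",c["color"])
c=arm.read_camera("top"); t=c["color"]
print(*delta([.556,-.068,.09],pose(np.pi+.022)))
E
```

```text
[ 0.55590203 -0.06402261  0.19875821] 0.059997382962746086 34.99995265156031
[ 0.   -0.34 10.88] [ 0.  0. -0.]
```

View pics/w2.png

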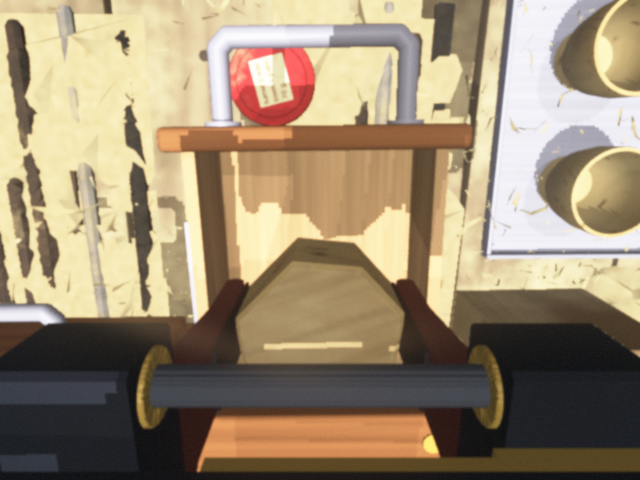

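The blank is centred over the open drawer (handle mid column 314, panel 158–472, image centre 320). Lowering.

send_rows(commands="0 -0.3 3 0 0 0 40;0 -0.3 6 0 0 0 40;0 -0.3 8.5 0 0 0 40;0 -0.3 10 0 0 0 40;0 -0.3 10.6 0 0 0 40")

```text
t: 5.4
ee_pos: [0.5549, -0.068, 0.0911]
ee_rot: [0.033, -3.139, -0.0]
ft_force: [-0.3, 0.9, -1.0]
grip_width: 0.0602
grip_force: 35.0
```

send_rows(commands="0 0 0 0 0 0 40;0 0 0 0 0 0 85;0 0 0 0 0 0 85;0 0 0 0 0 0 85;0 0 0 0 0 0 85", newtons=20)

```text
t: 5.9
ee_pos: [0.5562, -0.0684, 0.0933]
ee_rot: [-0.032, 3.14, 0.0]
ft_force: [-0.4, -0.4, -0.7]
grip_width: 0.0747
grip_force: 0.0
```

send_rows(commands="0 0 -2 0 0 0 85;0 0 -6 0 0 0 85;0 0 -10 0 0 0 85;0 0 -13 0 0 0 85;0 0 -13 0 0 0 85")

```text
t: 6.4
ee_pos: [0.5586, -0.0688, 0.2275]
ee_rot: [-0.031, 3.133, 0.0]
ft_force: [-0.1, 0.0, -0.1]
grip_width: 0.0748
grip_force: 0.0
```

```bash
python3 - <<'E'
from h import *
s=arm.read_state();print(s["ee_pos"],s["grip_width"],s["grip_force"])
c=arm.read_camera("scene"); cv2.imwrite("pics/s2.png",c["color"][180:320,140:480].repeat(2,0).repeat(2,1))
E
```

```text
[ 0.55859868 -0.06876603  0.22747111] 0.07478165119003892 0.0
```

View pics/s2.png

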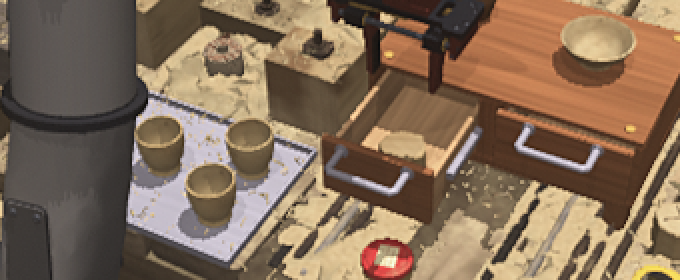

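The blank sits on the drawer floor, near (403,148). Next I'll put closed fingers between the bar and the panel to push the drawer home.

send_rows(commands="4 0 0 0 0 0 0;8 0 0 0 0 0 0;9.4 0 0 0 0 0 0;9.4 0 0 0 0 0 0;9.4 0 0 0 0 0 0")

```text
t: 6.95
ee_pos: [0.4628, -0.0701, 0.2226]
ee_rot: [-0.032, 3.141, 0.0]
ft_force: [0.8, 0.4, -0.3]
grip_width: 0.0379
grip_force: 0.0
```

```bash
python3 - <<'E'
from h import *
s=arm.read_state();print(s["ee_pos"],s["grip_width"])
print(*delta([.4645,-.0705,.135],pose(np.pi+.022)))
c=arm.read_camera("wrist"); cv2.imwrite("pics/w3.png",c["color"])
E
```

```text
[ 0.46277065 -0.07011066  0.22258281] 0.03794158622242428
[-0.17 -0.04  8.76] [ 0.     0.001 -0.002]
```

View pics/w3.png

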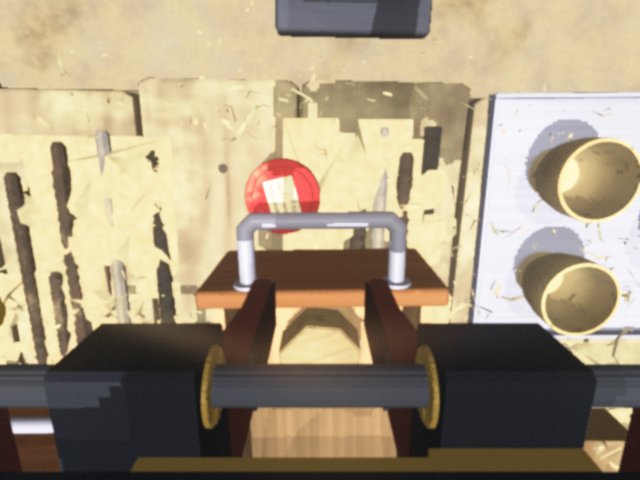

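Bar at row 219 (columns 238–405), panel top edge at row 290. Fingers are still closing.

```bash
python3 - <<'E'
from h import *
c=arm.read_camera("wrist"); print(arm.read_state()["ee_pos"],arm.read_state()["grip_width"])
print(ray(c,245,219,.152),ray(c,400,219,.152),ray(c,200,289,.1615),ray(c,446,291,.1615))
E
```

```text
[ 0.46324932 -0.07011929  0.22257063] 0.030290730679059297
[ 0.4424 -0.1139  0.152 ] [ 0.4406 -0.0232  0.152 ] [ 0.4829 -0.1398  0.1615] [0.4814 0.0051 0.1615]
```

send_rows(commands="0 0 0 0 0 0 0;0 0 0 0 0 0 0;0 0 0 0 0 0 0;0 0 1 0 0 0 0;0 0 1 0 0 0 0")

```text
t: 7.55
ee_pos: [0.461, -0.0703, 0.2113]
ee_rot: [0.032, -3.139, 0.0]
ft_force: [-0.5, -0.1, -0.7]
grip_width: 0.0003
grip_force: 0.0
```

send_rows(commands="-0.2 0 2.5 0 0 0 0;-0.2 0 4.5 0 0 0 0;-0.2 0 6 0 0 0 0;-0.2 0 7.6 0 0 0 0;-0.2 0 7.6 0 0 0 0")

```text
t: 8.05
ee_pos: [0.4622, -0.0702, 0.1348]
ee_rot: [0.032, -3.137, 0.0]
ft_force: [0.3, 1.1, 0.9]
grip_width: 0.0004
grip_force: 0.0
```

send_rows(commands="-1 0 0 0 0 0 0;-2 0 0 0 0 0 0;-3.5 0 0 0 0 0 0;-5 0 0 0 0 0 0;-6.5 0 0 0 0 0 0")

```text
t: 8.55
ee_pos: [0.5304, -0.0685, 0.1373]
ee_rot: [-0.032, 3.141, 0.001]
ft_force: [-1.3, 0.7, -0.6]
grip_width: 0.0004
grip_force: 0.9
```

Remaining to x ≈ 0.61, slowing near the end.

send_rows(commands="-1.5 0 0 0 0 0 0;-3 0 0 0 0 0 0;-4.5 0 0 0 0 0 0;-6 0 0 0 0 0 0;-6.8 0 0 0 0 0 0")

```text
t: 9.05
ee_pos: [0.5994, -0.0671, 0.1375]
ee_rot: [-0.033, 3.139, 0.0]
ft_force: [-7.2, 2.8, 5.1]
grip_width: 0.0003
grip_force: 3.2
```

send_rows(commands="-0.3 0 0 0 0 0 0;-0.6 0 0 0 0 0 0;-0.9 0 0 0 0 0 0;-1.1 0 0 0 0 0 0;-1.1 0 0 0 0 0 0")

```text
t: 9.55
ee_pos: [0.6081, -0.0675, 0.1368]
ee_rot: [-0.032, 3.141, -0.0]
ft_force: [-0.6, 0.2, 1.0]
grip_width: 0.0001
grip_force: 0.0
```

send_rows(commands="-0.2 0 0 0 0 0 0;-0.4 0 0 0 0 0 0;-0.6 0 0 0 0 0 0;-0.6 0 0 0 0 0 0;-0.6 0 0 0 0 0 0")

```text
t: 10.05
ee_pos: [0.6085, -0.0676, 0.136]
ee_rot: [0.03, -3.131, -0.001]
ft_force: [-16.9, 0.9, 10.4]
grip_width: 0.001
grip_force: 8.1
```

send_rows(commands="-0.1 0 0 0 0 0 0;-0.2 0 0 0 0 0 0;-0.3 0 0 0 0 0 0;-0.3 0 0 0 0 0 0;-0.3 0 0 0 0 0 0")

```text
t: 10.55
ee_pos: [0.6085, -0.0676, 0.1359]
ee_rot: [0.03, -3.125, -0.002]
ft_force: [-26.1, 1.0, 19.9]
grip_width: 0.0008
grip_force: 13.0
```

send_rows(commands="0.8 0 0 0 0 0 0;1.5 0 0 0 0 0 0;1.5 0 -1 0 0 0 0;1.5 0 -5 0 0 0 0;1.5 0 -9 0 0 0 0")

```text
t: 11.05
ee_pos: [0.6019, -0.0674, 0.2279]
ee_rot: [0.032, -3.141, 0.0]
ft_force: [1.3, -0.3, -0.3]
grip_width: 0.0002
grip_force: 0.0
```

send_rows(commands="3 -4 -1 0 0 0 0;6 -8 -1 0 0 0 0;6 -12 -1 0 0 0 0;6 -16 -1 0 0 0 0;6 -18 -1 0 0 0 0")

```text
t: 11.55
ee_pos: [0.5453, -0.2532, 0.2381]
ee_rot: [-0.025, 3.139, -0.004]
ft_force: [0.1, 0.7, 1.0]
grip_width: 0.0007
grip_force: 0.0
```

```bash
python3 - <<'E'
from h import *
s=arm.read_state();print(s["ee_pos"],s["ft_force"])
c=arm.read_camera("wrist"); cv2.imwrite("pics/w4.png",c["color"])
E
```

```text
[ 0.5453031  -0.25318979  0.23814804] [0.05181853 0.72654324 1.04175972]
```

View pics/w4.png

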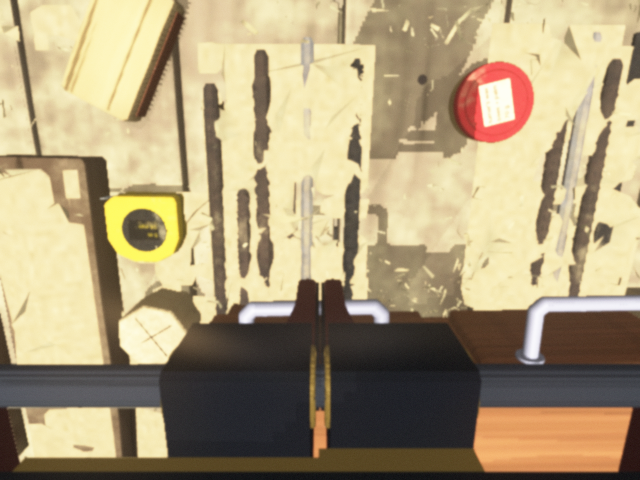

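Right bar at row ~311, columns 240–388; left bar at row ~304 from column 527.

```bash
python3 - <<'E'
from h import *
c=arm.read_camera("wrist")
print(ray(c,240,312,.152),ray(c,388,310,.152),ray(c,600,304,.152))
b=(ray(c,240,312,.152)+ray(c,388,310,.152))/2
print(b,*delta([b[0]+.0225,b[1],.22],pose(np.pi+.022)))
E
```

```text
[ 0.5906 -0.3082  0.152 ] [ 0.5877 -0.2098  0.152 ] [ 0.5815 -0.0703  0.152 ]
[ 0.58915 -0.259    0.152  ] [-6.63 -0.7   1.78] [-0.002  0.002 -0.007]
```

send_rows(commands="-3 -0.3 1 0 0 0 0;-6.2 -0.5 2 0 0 0 0;-6.2 -0.5 3 0 0 0 0;-6.2 -0.5 5 0 0 0 0;-6.2 -0.5 6 0 0 0 0")

```text
t: 12.15
ee_pos: [0.6071, -0.2507, 0.1752]
ee_rot: [0.034, -3.14, -0.002]
ft_force: [1.2, 0.3, 0.7]
grip_width: 0.0002
grip_force: 0.0
```

send_rows(commands="0 0 1 0 0 0 0;0 0 2 0 0 0 0;0 0 3 0 0 0 0;0 0 4.3 0 0 0 0;0 0 4.3 0 0 0 0")

```text
t: 12.65
ee_pos: [0.6064, -0.2519, 0.1316]
ee_rot: [0.032, -3.138, -0.002]
ft_force: [0.8, 0.4, -1.1]
grip_width: 0.0006
grip_force: 0.0
```

send_rows(commands="1 0 0 0 0 0 0;2.5 0 0 0 0 0 0;4.5 0 0 0 0 0 0;6.5 0 0 0 0 0 0;8.5 0 0 0 0 0 0")

```text
t: 13.15
ee_pos: [0.5222, -0.2546, 0.1345]
ee_rot: [-0.031, 3.139, -0.001]
ft_force: [2.0, -1.4, -1.6]
grip_width: 0.0005
grip_force: 1.0
```

send_rows(commands="2 0 0 0 0 0 0;4 0 0 0 0 0 0;6.5 0 0 0 0 0 0;8.5 0 0 0 0 0 0;9.5 0 0 0 0 0 0")

```text
t: 13.65
ee_pos: [0.4257, -0.2566, 0.1343]
ee_rot: [-0.029, 3.141, -0.0]
ft_force: [0.7, 0.7, -0.2]
grip_width: 0.0
grip_force: 0.0
```

send_rows(commands="0.2 0 0 0 0 0 0;0.5 0 0 0 0 0 0;0.5 0 0 0 0 0 0;0.5 0 0 0 0 0 0;0.5 0 0 0 0 0 0")

```text
t: 14.15
ee_pos: [0.4231, -0.256, 0.1335]
ee_rot: [0.033, -3.141, 0.0]
ft_force: [0.1, -1.1, 0.5]
grip_width: 0.0008
grip_force: 0.2
```

send_rows(commands="-0.7 0 0 0 0 0 0;-0.7 0 -2 0 0 0 0;-0.7 0 -6 0 0 0 100;-0.7 0 -10 0 0 0 100;-0.7 0 -12 0 0 0 100")

```text
t: 14.65
ee_pos: [0.4313, -0.2567, 0.2569]
ee_rot: [-0.032, 3.138, -0.002]
ft_force: [0.1, 0.1, 0.4]
grip_width: 0.0212
grip_force: 0.0
```

send_rows(commands="0 4.5 0 0 0 0 100;0 9 0 0 0 0 100;0 13.5 0 0 0 0 100;0 18 0 0 0 0 100;0 22.5 0 0 0 0 100")

```text
t: 15.15
ee_pos: [0.4252, -0.029, 0.2539]
ee_rot: [-0.032, 3.141, 0.0]
ft_force: [1.4, -0.1, 0.1]
grip_width: 0.0609
grip_force: 0.0
```

send_rows(commands="0 4.5 0 0 0 0 100;0 9 0 0 0 0 100;0 13.5 0 0 0 0 100;0 18 0 0 0 0 100;0 21 0 0 0 0 100")

```text
t: 15.65
ee_pos: [0.4205, 0.1827, 0.2539]
ee_rot: [-0.037, 3.141, 0.002]
ft_force: [1.4, -0.3, -0.2]
grip_width: 0.0877
grip_force: 0.0
```

```bash
python3 - <<'E'
from h import *
s=arm.read_state();print(s["ee_pos"],s["ft_force"],s["joint_pos"].round(2))
c=arm.read_camera("top"); a=cv2.resize(c["color"][145:345,165:445],None,fx=2.85,fy=2.85,interpolation=cv2.INTER_CUBIC)
cv2.imwrite("pics/t5.png",a)
E
```

```text
[0.42050974 0.182739   0.25386382] [ 1.37660861 -0.25716156 -0.16740115] [-0.44  0.09 -0.11  2.01  0.01  1.04  1.04]
```

View pics/t5.png

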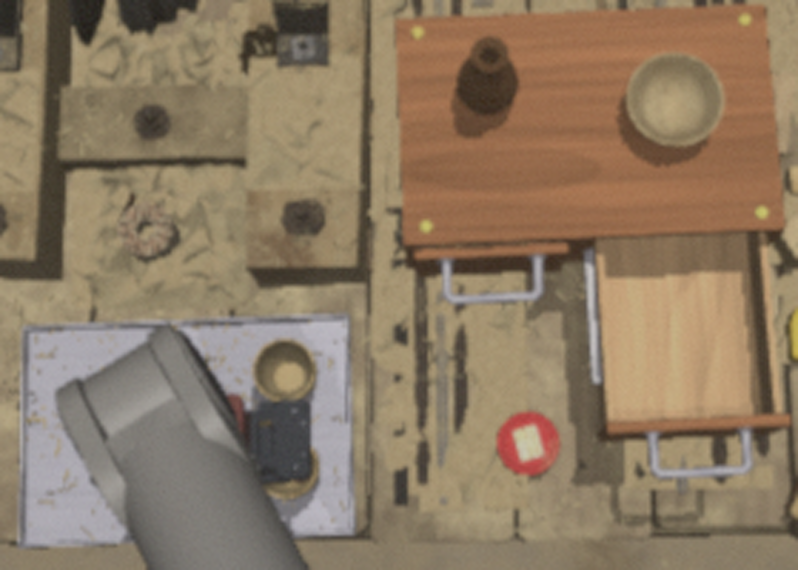

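Right drawer stands open (bar at (652–748, 471)), and cup 2 has not moved, still at (285,371). Going for it.

send_rows(commands="-4 -1.5 2 0 0 0 100;-8 -3 4 0 0 0 100;-9.8 -3.6 7 0 0 0 100;-9.8 -3.6 11 0 0 0 100;-9.8 -3.6 14 0 0 0 100")

```text
t: 16.2
ee_pos: [0.5198, 0.1443, 0.1113]
ee_rot: [0.03, -3.14, 0.001]
ft_force: [0.0, 0.4, -0.5]
grip_width: 0.0879
grip_force: 0.0
```

```bash
python3 - <<'E'
from h import *
c=arm.read_camera("wrist"); cv2.imwrite("pics/w5.png",c["color"]); print(proj(c,[.5195,.149,.071]),proj(c,[.421,.1425,.071]))
print(*delta([.5195,.149,.029],pose(np.pi+.022)))
E
```

```text
[328.1 271.1] [319.  70.]
[-0.36  0.56  7.82] [-0.003 -0.008 -0.002]
```

View pics/w5.png

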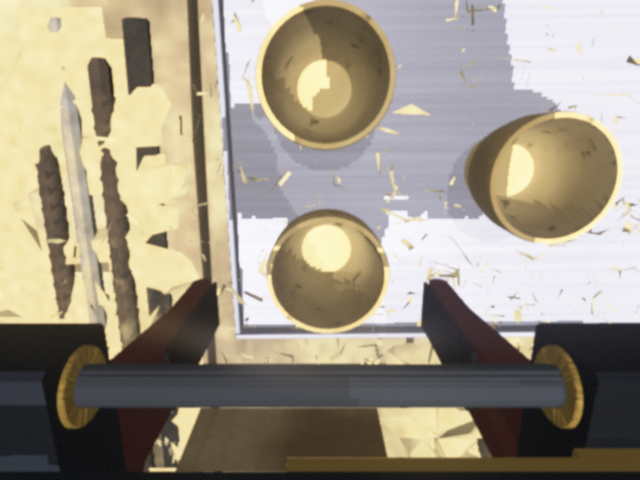

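Rims: cup 2 centre (328,271) matches the prediction; cup 3 (327,74), cup 1 (558,177).

```bash
python3 - <<'E'
from h import *
c=arm.read_camera("wrist"); print(ray(c,327,74,.071),ray(c,558,177,.071),ray(c,328,271,.071))
t=arm.read_camera("top"); Z=lambda x,y,z: ray(t,165+x/2.85,145+y/2.85,z)
print("bar",Z(652,471,.152),Z(748,471,.152),"panel front",Z(607,434,.1615),Z(790,425,.1615))
print(delta([.5195,.149,.029],pose(np.pi+.022)))
E
```

```text
[0.4197 0.1453 0.071 ] [0.4643 0.2587 0.071 ] [0.5147 0.1481 0.071 ]
bar [ 0.4069 -0.2158  0.152 ] [ 0.4057 -0.3085  0.152 ] panel front [ 0.4421 -0.1725  0.1615] [ 0.4486 -0.3493  0.1615]
(array([-0.15,  0.46,  8.32]), array([-0.001, -0.004, -0.002]))
```

send_rows(commands="-0.2 0.5 1.5 0 0 0 100;-0.2 0.5 3 0 0 0 100;-0.2 0.5 5 0 0 0 100;-0.2 0.5 7 0 0 0 100;-0.2 0.5 8 0 0 0 100")

```text
t: 16.85
ee_pos: [0.5219, 0.1506, 0.0333]
ee_rot: [-0.033, 3.141, 0.001]
ft_force: [0.4, -0.3, 0.7]
grip_width: 0.0882
grip_force: 0.0
```

send_rows(commands="0 0 0 0 0 0 100;0 0 0 0 0 0 50;0 0 0 0 0 0 50;0 0 0 0 0 0 50;0 0 0 0 0 0 50", newtons=25)

```text
t: 17.35
ee_pos: [0.5221, 0.1501, 0.0344]
ee_rot: [-0.031, 3.14, 0.001]
ft_force: [0.2, -0.1, 2.8]
grip_width: 0.0647
grip_force: 25.0
```

send_rows(commands="0 0 0 0 0 0 50;0 0 -3 0 0 0 50;0 0 -7 0 0 0 50;0 0 -11 0 0 0 50;0 0 -15 0 0 0 50")

```text
t: 17.85
ee_pos: [0.5208, 0.1497, 0.1849]
ee_rot: [0.032, -3.141, 0.0]
ft_force: [0.3, 0.4, -0.5]
grip_width: 0.0646
grip_force: 25.0
```

send_rows(commands="0 -2 -3 0 0 0 50;-1 -6 -5 0 0 0 50;-1.5 -10.5 -5 0 0 0 50;-2.5 -15 -5 0 0 0 50;-3.5 -19 -5 0 0 0 50", newtons=30)

```text
t: 18.35
ee_pos: [0.5599, -0.0417, 0.2338]
ee_rot: [-0.031, 3.141, -0.0]
ft_force: [0.5, -0.4, -1.0]
grip_width: 0.0639
grip_force: 30.0
```

send_rows(commands="-1 -4.5 0 0 0 0 50;-2 -9 0 0 0 0 50;-3 -13.5 0 0 0 0 50;-3.3 -17.5 0 0 0 0 50;-3.3 -19.3 0 0 0 0 50")

```text
t: 18.85
ee_pos: [0.5961, -0.2367, 0.233]
ee_rot: [0.024, -3.14, 0.003]
ft_force: [0.3, -0.1, -0.5]
grip_width: 0.0642
grip_force: 30.0
```

```bash
python3 - <<'E'
from h import *
s=arm.read_state();print(s["ee_pos"],s["grip_width"],s["grip_force"])
print(*delta([.597,-.232,.115],pose(np.pi+.022)))
t=arm.read_camera("top")["color"]; a=cv2.imread("pics/top0.png")
d=(cv2.absdiff(t,a).max(2)>40).astype(np.uint8); d=cv2.morphologyEx(d,cv2.MORPH_OPEN,np.ones((3,3)))
n,l,st,ce=cv2.connectedComponentsWithStats(d[255:340,170:296]); print(st[1:].tolist())
E
```

```text
[ 0.59609013 -0.23670725  0.23304558] 0.06417986056903967 29.999962103320286
[-0.11  0.49 11.8 ] [-0.002 -0.001 -0.007]
[[83, 9, 24, 29, 557], [11, 13, 23, 22, 388]]
```

Only cup 2 and the blank differ in the tray; nothing knocked. Lowering the cup into the back of the drawer.

send_rows(commands="0 0.4 2.5 0 0 0 50;0 0.4 5 0 0 0 50;0 0.4 8 0 0 0 50;0 0.4 10.5 0 0 0 50;0 0.4 11.6 0 0 0 50")

```text
t: 19.4
ee_pos: [0.5953, -0.2259, 0.1148]
ee_rot: [0.033, -3.137, -0.003]
ft_force: [0.4, 0.4, -1.4]
grip_width: 0.0647
grip_force: 30.0
```

send_rows(commands="0 0 0.2 0 0 0 50;0 0 0.2 0 0 0 50;0 0 0.2 0 0 0 50;0 0 0.2 0 0 0 50;0 0 0.2 0 0 0 50")

```text
t: 19.9
ee_pos: [0.5975, -0.2278, 0.1166]
ee_rot: [-0.032, 3.14, -0.001]
ft_force: [0.7, 0.4, -1.5]
grip_width: 0.0643
grip_force: 30.0
```

send_rows(commands="0 -0.6 0.2 0 0 0 50;0 -0.6 0.4 0 0 0 50;0 -0.6 0.4 0 0 0 50;0 -0.6 0.4 0 0 0 50;0 -0.6 0.4 0 0 0 50")

```text
t: 20.4
ee_pos: [0.5971, -0.2335, 0.1116]
ee_rot: [0.032, -3.141, -0.0]
ft_force: [0.1, 0.3, -0.9]
grip_width: 0.0643
grip_force: 30.0
```

send_rows(commands="0 0 0 0 0 0 80;0 0 0 0 0 0 80;0 0 0 0 0 0 80;0 0 0 0 0 0 80;0 0 0 0 0 0 80")

```text
t: 20.9
ee_pos: [0.5972, -0.2336, 0.1117]
ee_rot: [-0.032, 3.141, 0.0]
ft_force: [-0.1, 0.7, 0.4]
grip_width: 0.0705
grip_force: 0.0
```

send_rows(commands="0 0 -1 0 0 0 80;0 0 -4 0 0 0 80;0 0 -8 0 0 0 80;0 0 -12 0 0 0 80;0 0 -13 0 0 0 80")

```text
t: 21.4
ee_pos: [0.5995, -0.2347, 0.2477]
ee_rot: [-0.031, 3.133, -0.004]
ft_force: [-0.1, 0.5, 0.9]
grip_width: 0.0702
grip_force: 0.0
```

send_rows(commands="1.1 4.5 0 0 0 0 100;2.2 9 0 0 0 0 100;3.4 13.5 0 0 0 0 100;4.5 18 0 0 0 0 100;5.6 22.5 0 0 0 0 100")

```text
t: 21.9
ee_pos: [0.5357, -0.0082, 0.2418]
ee_rot: [-0.031, 3.141, 0.0]
ft_force: [0.4, 0.7, -1.1]
grip_width: 0.088
grip_force: 0.0
```

send_rows(commands="1.1 4.5 1 0 0 0 100;2.2 9 3 0 0 0 100;3.4 13.5 5 0 0 0 100;4.5 18 7 0 0 0 100;5.6 22.5 9 0 0 0 100")

```text
t: 22.4
ee_pos: [0.4758, 0.2137, 0.152]
ee_rot: [-0.031, 3.141, 0.0]
ft_force: [0.2, -1.1, -0.2]
grip_width: 0.0878
grip_force: 0.0
```

```bash
python3 - <<'E'
from h import *
s=arm.read_state();print(s["ee_pos"],s["grip_width"])
c=arm.read_camera("wrist"); im=c["color"]; cv2.imwrite("pics/w6.png",im); print(proj(c,[.466,.2585,.071]),proj(c,[.42,.145,.071]))
print(*delta([.466,.2585,.034],pose(np.pi+.022)))
E
```

```text
[0.47581424 0.213712   0.15204494] 0.08778165860390606
[391.8 235.6] [203.9 156.2]
[ 0.38  3.64 11.53] [ 0.003 -0.004  0.008]
```

View pics/w6.png

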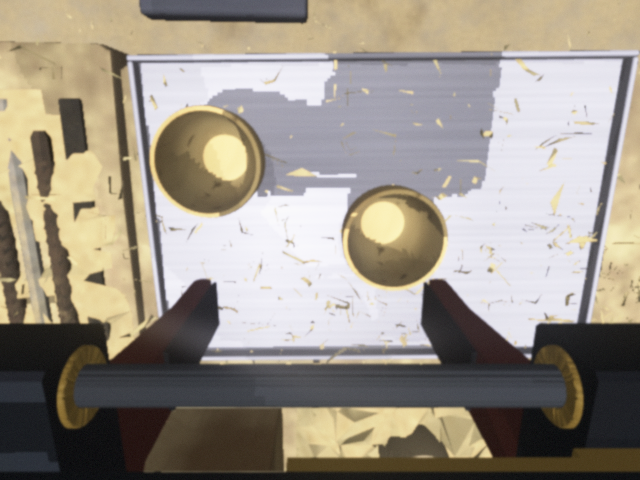

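Cup 1 rim is at (394,237), as predicted; cup 3 at (207,161), also unmoved.

send_rows(commands="0.4 3.6 0 0 0 0 100;0.4 3.8 2 0 0 0 100;0.4 3.8 4 0 0 0 100;0.4 3.8 5 0 0 0 100;0.4 3.8 5 0 0 0 100")

```text
t: 22.95
ee_pos: [0.471, 0.2491, 0.1013]
ee_rot: [0.031, -3.139, 0.003]
ft_force: [-0.7, 1.1, 0.1]
grip_width: 0.0875
grip_force: 0.0
```

send_rows(commands="0.3 0.7 0 0 0 0 100;0.3 0.7 1 0 0 0 100;0.3 0.7 3 0 0 0 100;0.3 0.7 5 0 0 0 100;0.3 0.7 6.7 0 0 0 100")

```text
t: 23.45
ee_pos: [0.4688, 0.2573, 0.0349]
ee_rot: [-0.032, 3.141, 0.001]
ft_force: [0.1, -0.7, 0.7]
grip_width: 0.0878
grip_force: 0.0
```

send_rows(commands="0 0 0 0 0 0 100;0 0 0 0 0 0 50;0 0 0 0 0 0 50;0 0 0 0 0 0 50;0 0 0 0 0 0 50", newtons=25)

```text
t: 23.95
ee_pos: [0.4694, 0.2577, 0.0364]
ee_rot: [-0.032, 3.14, 0.002]
ft_force: [-0.0, 1.4, 3.0]
grip_width: 0.0644
grip_force: 25.0
```

send_rows(commands="0 0 0 0 0 0 50;0 0 -3 0 0 0 50;0 0 -8 0 0 0 50;0 0 -13 0 0 0 50;0 0 -18 0 0 0 50", newtons=30)

```text
t: 24.45
ee_pos: [0.4681, 0.2565, 0.2172]
ee_rot: [0.032, -3.141, 0.001]
ft_force: [0.1, 0.8, -1.0]
grip_width: 0.0643
grip_force: 30.0
```

send_rows(commands="0 -4 -2 0 0 0 50;-1 -8.5 -2.5 0 0 0 50;-1.7 -13 -2.5 0 0 0 50;-2.4 -17.5 -2.5 0 0 0 50;-3 -22 -2.5 0 0 0 50")

```text
t: 24.95
ee_pos: [0.5028, 0.0357, 0.2406]
ee_rot: [-0.032, 3.141, -0.0]
ft_force: [0.8, 0.2, -1.4]
grip_width: 0.0643
grip_force: 30.0
```

send_rows(commands="-0.6 -4.5 0 0 0 0 50;-1.2 -9 0 0 0 0 50;-1.8 -13.5 0 0 0 0 50;-2.4 -18 0 0 0 0 50;-2.9 -22.5 0 0 0 0 50")

```text
t: 25.45
ee_pos: [0.5363, -0.1884, 0.2403]
ee_rot: [0.032, -3.141, -0.0]
ft_force: [1.4, 0.1, -0.8]
grip_width: 0.0644
grip_force: 30.0
```

send_rows(commands="-0.5 -4.5 0 0 0 0 50;-1 -9 0 0 0 0 50;-1 -9.8 0 0 0 0 50;-1 -9.8 0 0 0 0 50;-1 -9.8 0 0 0 0 50")

```text
t: 25.95
ee_pos: [0.5486, -0.2827, 0.24]
ee_rot: [0.034, -3.141, -0.002]
ft_force: [0.0, 1.1, -0.4]
grip_width: 0.0642
grip_force: 30.0
```

```bash
python3 - <<'E'
from h import *
s=arm.read_state();print(s["ee_pos"],s["grip_width"],s["grip_force"])
print(*delta([.549,-.285,.115],pose(np.pi+.022)))
t=arm.read_camera("top")["color"]; a=cv2.imread("pics/top0.png")
d=(cv2.absdiff(t,a).max(2)>40).astype(np.uint8); d=cv2.morphologyEx(d,cv2.MORPH_OPEN,np.ones((3,3)))
n,l,st,ce=cv2.connectedComponentsWithStats(d[255:340,170:296]); print(st[1:].tolist())
c=arm.read_camera("wrist"); cv2.imwrite("pics/w7.png",c["color"]); print(proj(c,[.549,-.285,.08]),proj(c,[.595,-.233,.148]),proj(c,[.459,-.26,.1615]))
E
```

```text
[ 0.54858061 -0.28267335  0.23999136] 0.06420709431321907 29.999939135159366
[-0.05 -0.25 12.5 ] [ 0.002 -0.001 -0.   ]
[[83, 9, 24, 29, 555], [11, 13, 23, 22, 389], [45, 27, 23, 29, 543]]
[315.3 222.5] [389.6 311.6] [361.7  98. ]
```

send_rows(commands="0 -0.2 2.5 0 0 0 50;0 -0.2 5 0 0 0 50;0 -0.2 8 0 0 0 50;0 -0.2 10.5 0 0 0 50;0 -0.2 11.8 0 0 0 50")

```text
t: 26.55
ee_pos: [0.548, -0.2839, 0.1204]
ee_rot: [0.036, -3.139, -0.003]
ft_force: [-0.7, -0.7, -1.3]
grip_width: 0.0641
grip_force: 30.0
```

send_rows(commands="0 0 0.4 0 0 0 50;0 0 0.4 0 0 0 50;0 0 0.5 0 0 0 50;0 0 0.5 0 0 0 50;0 0 0.5 0 0 0 50")

```text
t: 27.05
ee_pos: [0.5492, -0.2867, 0.1183]
ee_rot: [-0.032, 3.14, -0.001]
ft_force: [-0.6, 0.2, -2.2]
grip_width: 0.0642
grip_force: 30.0
```

send_rows(commands="0 0.3 0.2 0 0 0 50;0 0.3 0.4 0 0 0 50;0 0.3 0.4 0 0 0 50;0 0.3 0.4 0 0 0 50;0 0.3 0.4 0 0 0 50")

```text
t: 27.55
ee_pos: [0.5487, -0.2834, 0.1135]
ee_rot: [-0.032, 3.141, 0.0]
ft_force: [-1.2, -0.1, -0.3]
grip_width: 0.0642
grip_force: 30.0
```

send_rows(commands="0 0 0 0 0 0 80;0 0 0 0 0 0 80;0 0 0 0 0 0 80;0 0 0 0 0 0 80;0 0 0 0 0 0 80")

```text
t: 28.05
ee_pos: [0.5486, -0.2835, 0.1135]
ee_rot: [0.032, -3.141, 0.0]
ft_force: [-0.3, 0.6, 0.8]
grip_width: 0.0703
grip_force: 0.0
```

send_rows(commands="0 0 -1 0 0 0 80;0 0 -4 0 0 0 80;0 0 -8 0 0 0 80;0 0 -12 0 0 0 80;0 0 -13 0 0 0 80")

```text
t: 28.55
ee_pos: [0.5507, -0.2848, 0.2493]
ee_rot: [-0.031, 3.134, -0.005]
ft_force: [0.3, -0.1, 0.2]
grip_width: 0.0706
grip_force: 0.0
```

send_rows(commands="1.2 4.5 0 0 0 0 100;2.5 9 0 0 0 0 100;3.7 13.5 0 0 0 0 100;5 18 0 0 0 0 100;6.2 22.5 0 0 0 0 100")

```text
t: 29.05
ee_pos: [0.481, -0.0582, 0.2436]
ee_rot: [-0.031, 3.141, -0.0]
ft_force: [0.9, 1.0, 0.9]
grip_width: 0.0878
grip_force: 0.0
```

send_rows(commands="1.2 4.5 1 0 0 0 100;2.5 9 3 0 0 0 100;3.7 13.5 5 0 0 0 100;5 18 7 0 0 0 100;5.6 20.8 9 0 0 0 100")

```text
t: 29.55
ee_pos: [0.4206, 0.1499, 0.1532]
ee_rot: [-0.036, 3.141, 0.002]
ft_force: [0.7, 0.6, 0.1]
grip_width: 0.0877
grip_force: 0.0
```

send_rows(commands="0 0 0.5 0 0 0 100;0 0 1 0 0 0 100;0 0 1 0 0 0 100;0 0 1 0 0 0 100;0 0 1 0 0 0 100")

```text
t: 30.05
ee_pos: [0.4227, 0.1462, 0.1441]
ee_rot: [-0.028, 3.14, 0.0]
ft_force: [0.1, -1.1, -0.1]
grip_width: 0.088
grip_force: 0.0
```

```bash
python3 - <<'E'
from h import *
s=arm.read_state();print(s["ee_pos"],s["grip_width"])
c=arm.read_camera("wrist"); im=c["color"]; cv2.imwrite("pics/w8.png",im); u,v=proj(c,[.4215,.1455,.071]); print(u,v)
g=cv2.GaussianBlur(cv2.cvtColor(im,cv2.COLOR_BGR2GRAY),(5,5),0)
z=s["ee_pos"][2]+.163-.071
print(cv2.HoughCircles(g,cv2.HOUGH_GRADIENT,1.5,30,param1=100,param2=40,minRadius=42,maxRadius=75))
print(*delta([.4215,.1455,.034],pose(np.pi+.022)))
E
```

```text
[0.42266207 0.14621231 0.14405268] 0.08800461623924652
318.0 251.4
[[[317.25 248.25  51.9 ]
  [116.25 398.25  60.6 ]
  [510.75 396.75  65.7 ]]]
[ 0.12 -0.09 11.  ] [ 0.     0.001 -0.004]
```

Cup detected at (317,248), as predicted. Descend and grip.

send_rows(commands="0.1 0 3 0 0 0 100;0.1 0 6 0 0 0 100;0.1 0 8.5 0 0 0 100;0.1 0 10.5 0 0 0 100;0.1 0 11 0 0 0 100")

```text
t: 30.6
ee_pos: [0.4201, 0.1463, 0.0321]
ee_rot: [0.031, -3.139, 0.002]
ft_force: [0.3, 1.1, -0.4]
grip_width: 0.0877
grip_force: 0.0
```

send_rows(commands="0 0 0 0 0 0 100;0 0 0 0 0 0 50;0 0 0 0 0 0 50;0 0 0 0 0 0 50;0 0 0 0 0 0 50", newtons=25)

```text
t: 31.1
ee_pos: [0.4215, 0.1472, 0.0342]
ee_rot: [-0.031, 3.14, 0.001]
ft_force: [-0.9, -1.6, 5.6]
grip_width: 0.0646
grip_force: 25.0
```

send_rows(commands="0 0 0 0 0 0 50;0 0 -4 0 0 0 50;0 0 -9 0 0 0 50;0 0 -14 0 0 0 50;0 0 -19 0 0 0 50", newtons=30)

```text
t: 31.6
ee_pos: [0.4202, 0.1468, 0.2255]
ee_rot: [0.032, -3.141, -0.0]
ft_force: [1.4, 0.8, -0.2]
grip_width: 0.0644
grip_force: 30.0
```

send_rows(commands="-0.5 -4 -1.5 0 0 0 50;-1.3 -8.5 -1.5 0 0 0 50;-2 -13 -1.5 0 0 0 50;-2.9 -17.5 -1.5 0 0 0 50;-3.7 -21 -1.5 0 0 0 50")

```text
t: 32.1
ee_pos: [0.4618, -0.0649, 0.2387]
ee_rot: [-0.029, 3.141, -0.0]
ft_force: [0.4, 0.8, -1.5]
grip_width: 0.0639
grip_force: 30.0
```

send_rows(commands="-1 -4.5 0 0 0 0 50;-2 -9 0 0 0 0 50;-2.6 -13 0 0 0 0 50;-3 -17.3 0 0 0 0 50;-3 -17.3 0 0 0 0 50")

```text
t: 32.6
ee_pos: [0.4945, -0.241, 0.2385]
ee_rot: [0.019, -3.141, 0.005]
ft_force: [-0.7, 0.1, -0.8]
grip_width: 0.0641
grip_force: 30.0
```

send_rows(commands="0 0 0 0 0 0 50;0 0 0 0 0 0 50;0 0 0 0 0 0 50;0 0 0 0 0 0 50;0 0 0 0 0 0 50")

```text
t: 33.1
ee_pos: [0.4958, -0.2337, 0.2386]
ee_rot: [-0.034, 3.141, 0.0]
ft_force: [0.9, -0.6, -1.5]
grip_width: 0.0642
grip_force: 30.0
```

```bash
python3 - <<'E'
from h import *
s=arm.read_state();print(s["ee_pos"],s["grip_width"],s["grip_force"])
print(*delta([.496,-.234,.115],pose(np.pi+.022)))
c=arm.read_camera("scene"); cv2.imwrite("pics/s9.png",cv2.resize(c["color"][170:330,290:490],None,fx=3.5,fy=3.5,interpolation=cv2.INTER_CUBIC))
E
```

```text
[ 0.49576276 -0.23369391  0.23856129] 0.06424293368346781 29.999889860700932
[-0.02 -0.03 12.36] [ 0.  0. -0.]
```

View pics/s9.png

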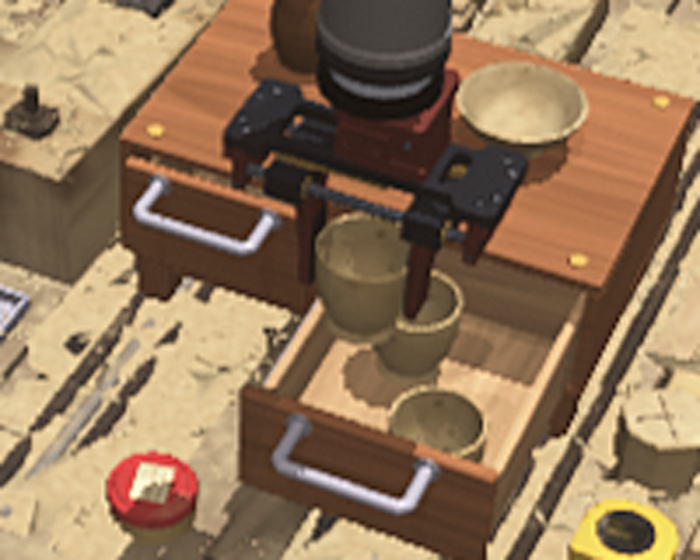

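```bash
python3 - <<'E'
from h import *
c=arm.read_camera("scene")
for x,y in((437,420),(418,302)): print(ray(c,290+x/3.5,170+y/3.5,.148))
for p in([.595,-.233,.148],[.546,-.2835,.148],[.496,-.234,.148],[.46,-.26,.1615],[.404,-.262,.152]): u=proj(c,p); print((u-[290,170])*3.5)
E
```

```text
[ 0.4959 -0.2941  0.148 ]
[ 0.5954 -0.238   0.148 ]
[411.25 299.95]
[451.15 367.5 ]
[354.55 389.2 ]
[369.25 423.15]
[335.3  490.35]
```

The picture shows two cups standing in the drawer. One is at the back as placed, near (418,302). The other has been knocked forward to about (437,420), world (0.496,-0.294), which takes the spot I planned next to it. I'll put the third at (0.525,-0.228) with the hand turned about 34° so the fingers miss both cups.

send_rows(commands="-1 0.2 0 0 0 -0.14 50;-2 0.4 0 0 0 -0.28 50;-2.9 0.5 0 0 0 -0.42 50;-2.9 0.5 0 0 0 -0.56 50;-2.9 0.5 0 0 0 -0.59 50")

```text
t: 33.7
ee_pos: [0.5246, -0.2288, 0.2384]
ee_rot: [0.948, -2.995, -0.0]
ft_force: [-0.0, -0.1, -1.5]
grip_width: 0.0644
grip_force: 30.0
```

send_rows(commands="0 0 0 0 0 0 50;0 0 2 0 0 0 50;0 0 4 0 0 0 50;0 0 4 0 0 0 50;0 0 4 0 0 0 50")

```text
t: 34.2
ee_pos: [0.5244, -0.229, 0.1987]
ee_rot: [0.941, -2.997, -0.0]
ft_force: [-0.1, 0.6, 0.1]
grip_width: 0.0639
grip_force: 30.0
```

```bash
python3 - <<'E'
from h import *
s=arm.read_state();print(s["ee_pos"],s["grip_width"],s["grip_force"],s["joint_pos"].round(2))
print(*delta([.525,-.228,.112],pose(np.pi+.022+.59)))
E
```

```text
[ 0.5243512  -0.22895978  0.19868666] 0.06386173545678653 29.999758799931442 [ 0.18  0.33  0.15  1.84 -0.06  0.97  2.54]
[-0.11  0.04  8.67] [ 0.    -0.    -0.004]
```

send_rows(commands="-0.1 0 2 0 0 0 50;-0.1 0 4 0 0 0 50;-0.1 0 6 0 0 0 50;-0.1 0 7.5 0 0 0 50;-0.1 0 8.4 0 0 0 50")

```text
t: 34.7
ee_pos: [0.5257, -0.2285, 0.1145]
ee_rot: [-0.942, 2.997, -0.001]
ft_force: [0.0, -0.1, -1.1]
grip_width: 0.0644
grip_force: 30.0
```

send_rows(commands="0 0 0 0 0 0 50;0 0 0.2 0 0 0 50;0 0 0.2 0 0 0 50;0 0 0.2 0 0 0 50;0 0 0.2 0 0 0 50")

```text
t: 35.2
ee_pos: [0.5257, -0.2285, 0.113]
ee_rot: [-0.943, 2.996, -0.001]
ft_force: [-0.5, 0.9, 0.0]
grip_width: 0.064
grip_force: 30.0
```

send_rows(commands="0 0 0.1 0 0 0 50;0 0 0.1 0 0 0 78;0 0 0.1 0 0 0 78;0 0 0.1 0 0 0 78;0 0 0.1 0 0 0 78")

```text
t: 35.7
ee_pos: [0.5254, -0.2284, 0.1115]
ee_rot: [-0.944, 2.996, -0.0]
ft_force: [-0.1, -0.5, -0.9]
grip_width: 0.0686
grip_force: 0.0
```

send_rows(commands="0 0 -0.5 0 0 0 78;0 0 -2 0 0 0 78;0 0 -5 0 0 0 78;0 0 -9 0 0 0 78;0 0 -12 0 0 0 78")

```text
t: 36.2
ee_pos: [0.5257, -0.2286, 0.234]
ee_rot: [-0.943, 2.995, -0.002]
ft_force: [0.2, -0.2, 0.3]
grip_width: 0.0685
grip_force: 0.0
```

```bash
python3 - <<'E'
from h import *
print(*delta([.4305,-.259,.234],pose(np.pi+.022)))
E
```

```text
[ 9.54  2.96 -0.01] [-0.001  0.001  0.588]
```

send_rows(commands="3 1 0 0 0 0.14 0;6 2 0 0 0 0.28 0;9.5 3 0 0 0 0.42 0;9.5 3 0 0 0 0.56 0;9.5 3 0 0 0 0.59 0")

```text
t: 36.7
ee_pos: [0.4296, -0.2586, 0.2321]
ee_rot: [-0.025, 3.141, -0.0]
ft_force: [0.3, 0.3, 0.5]
grip_width: 0.0319
grip_force: 0.0
```

send_rows(commands="0 0 0 0 0 0 0;0 0 0 0 0 0 0;0 0 0 0 0 0 0;0 0 0 0 0 0 0;0 0 0 0 0 0 0")

```text
t: 37.2
ee_pos: [0.4304, -0.2581, 0.2313]
ee_rot: [0.033, -3.141, -0.0]
ft_force: [-0.2, -0.8, -0.1]
grip_width: 0.0006
grip_force: 0.0
```

```bash
python3 - <<'E'
from h import *
s=arm.read_state();print(s["ee_pos"],s["grip_width"])
f=lambda i:cv2.resize(i,(400,400),interpolation=cv2.INTER_CUBIC)
a=arm.read_camera("scene")["color"][190:330,350:490]; b=arm.read_camera("top")["color"][210:330,350:470]
cv2.imwrite("pics/m.png",np.hstack([f(a),f(b)]))
print(*delta([.4305,-.259,.135],pose(np.pi+.022)))
E
```

```text
[ 0.43043699 -0.25812622  0.23134073] 0.0005607733525782588
[-0.02 -0.08  9.64] [ 0.    -0.    -0.001]
```

View pics/m.png

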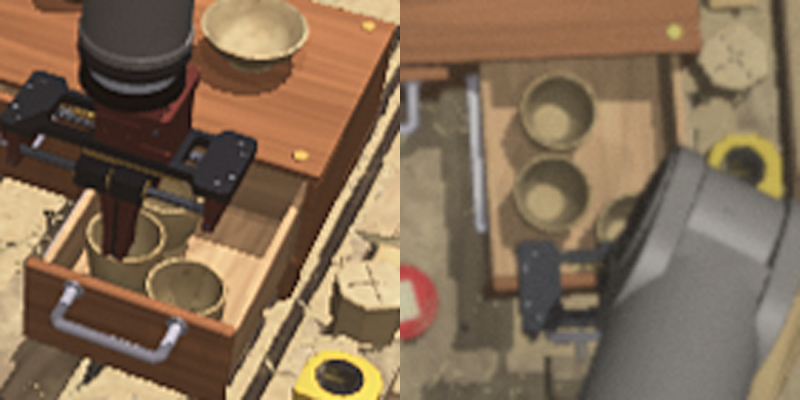

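All three cups stand upright in the drawer. Insert behind the bar and push.

send_rows(commands="0 0 3 0 0 0 0;0 0 6 0 0 0 0;0 0 8 0 0 0 0;0 0 9.6 0 0 0 0;0 0 9.6 0 0 0 0")

```text
t: 37.8
ee_pos: [0.4289, -0.2575, 0.1336]
ee_rot: [0.032, -3.137, -0.002]
ft_force: [-0.1, 0.3, 0.4]
grip_width: 0.0009
grip_force: 0.0
```

send_rows(commands="-0.5 0 0 0 0 0 0;-1.2 0 0 0 0 0 0;-2.2 0 0 0 0 0 0;-3.3 0 0 0 0 0 0;-4.4 0 0 0 0 0 0")

```text
t: 38.3
ee_pos: [0.4759, -0.2572, 0.136]
ee_rot: [-0.033, 3.14, -0.0]
ft_force: [-1.4, 0.8, 0.7]
grip_width: 0.0002
grip_force: 0.8
```

send_rows(commands="-1.2 0 0 0 0 0 0;-2.5 0 0 0 0 0 0;-3.8 0 0 0 0 0 0;-5.1 0 0 0 0 0 0;-6.4 0 0 0 0 0 0")

```text
t: 38.8
ee_pos: [0.5394, -0.2559, 0.1353]
ee_rot: [0.032, -3.141, -0.0]
ft_force: [-0.6, 1.9, -0.3]
grip_width: 0.0008
grip_force: 0.9
```

send_rows(commands="-1.2 0 0 0 0 0 0;-2.4 0 0 0 0 0 0;-3.6 0 0 0 0 0 0;-4.6 0 0 0 0 0 0;-5.4 0 0 0 0 0 0")

```text
t: 39.3
ee_pos: [0.5933, -0.2548, 0.1354]
ee_rot: [-0.032, 3.141, 0.0]
ft_force: [-1.9, 1.5, 0.3]
grip_width: 0.0002
grip_force: 0.7
```

Expected contact at home: x ≈ 0.6125.

send_rows(commands="-0.5 0 0 0 0 0 0;-1 0 0 0 0 0 0;-1.4 0 0 0 0 0 0;-1.8 0 0 0 0 0 0;-1.8 0 0 0 0 0 0")

```text
t: 39.8
ee_pos: [0.6111, -0.2547, 0.1356]
ee_rot: [-0.032, 3.14, -0.001]
ft_force: [0.4, 0.4, -0.4]
grip_width: 0.0005
grip_force: 0.0
```

send_rows(commands="-0.2 0 0 0 0 0 0;-0.4 0 0 0 0 0 0;-0.6 0 0 0 0 0 0;-0.7 0 0 0 0 0 0;-0.7 0 0 0 0 0 0")

```text
t: 40.3
ee_pos: [0.615, -0.2549, 0.1354]
ee_rot: [0.03, -3.137, -0.001]
ft_force: [-9.3, 1.5, 5.8]
grip_width: 0.0003
grip_force: 4.0
```

send_rows(commands="-0.2 0 0 0 0 0 0;-0.4 0 0 0 0 0 0;-0.5 0 0 0 0 0 0;-0.5 0 0 0 0 0 0;-0.5 0 0 0 0 0 0")

```text
t: 40.8
ee_pos: [0.615, -0.255, 0.1352]
ee_rot: [0.028, -3.128, -0.004]
ft_force: [-22.8, 3.9, 16.6]
grip_width: 0.0007
grip_force: 11.2
```

send_rows(commands="0.7 0 0 0 0 0 0;1.5 0 0 0 0 0 0;1.5 0 -1 0 0 0 0;1.5 0 -5 0 0 0 0;1.5 0 -9 0 0 0 0")

```text
t: 41.3
ee_pos: [0.6073, -0.2543, 0.2265]
ee_rot: [0.032, -3.141, -0.0]
ft_force: [0.2, -1.3, 0.9]
grip_width: 0.0005
grip_force: 0.0
```

```bash
python3 - <<'E'
from h import *
s=arm.read_state();print(s["t"],s["ee_pos"],s["ft_force"])
t=arm.read_camera("top")["color"]; a=cv2.imread("pics/top0.png")
d=(cv2.absdiff(t,a).max(2)>40).astype(np.uint8); d=cv2.morphologyEx(d,cv2.MORPH_OPEN,np.ones((3,3)))
n,l,st,ce=cv2.connectedComponentsWithStats(d[140:345,165:475]); print([(x[:5]+[165,140,0,0,0]).tolist() for x in st[1:]])
E
```

```text
41.3 [ 0.60734809 -0.25430267  0.22654965] [ 0.1565575  -1.3446461   0.92771995]
[[380, 175, 77, 86, 2171], [439, 178, 6, 4, 20], [455, 183, 4, 6, 21], [460, 185, 4, 17, 63], [405, 231, 14, 7, 80], [324, 235, 31, 8, 171], [360, 234, 7, 31, 160], [312, 236, 12, 18, 109], [403, 239, 6, 8, 40], [436, 240, 10, 15, 75], [313, 243, 113, 102, 3056], [338, 244, 20, 35, 257], [325, 246, 4, 4, 16], [318, 248, 3, 3, 9], [404, 249, 7, 8, 53], [413, 248, 5, 11, 50], [420, 248, 4, 8, 29], [324, 251, 5, 4, 18], [434, 250, 4, 7, 24], [313, 255, 3, 4, 12], [420, 257, 4, 16, 57], [435, 261, 5, 13, 50], [415, 262, 4, 17, 60], [429, 262, 4, 18, 63], [254, 264, 23, 29, 549], [181, 268, 23, 22, 388], [425, 281, 4, 8, 28], [215, 282, 23, 29, 540], [315, 284, 6, 4, 22], [415, 285, 5, 28, 114], [323, 287, 3, 10, 30], [426, 290, 3, 3, 9], [421, 294, 9, 23, 145], [254, 297, 23, 29, 537], [347, 324, 5, 4, 19], [354, 327, 7, 6, 33], [394, 329, 10, 5, 43], [349, 330, 4, 4, 15]]
```

Both drawers hit their stops. I'll return to the w4 pose, where both were shut, and compare the images numerically.

send_rows(commands="2 0 -0.6 0 0 0 0;4 0 -1.2 0 0 0 0;6.2 0 -1.2 0 0 0 0;6.2 0 -1.2 0 0 0 0;6.2 0 -1.2 0 0 0 0")

```text
t: 41.85
ee_pos: [0.5462, -0.2558, 0.2383]
ee_rot: [-0.032, 3.139, -0.0]
ft_force: [0.1, 1.1, -0.5]
grip_width: 0.0005
grip_force: 0.0
```

```bash
python3 - <<'E'
from h import *
s=arm.read_state();print(s["t"],s["ee_pos"],s["ft_force"])
c=arm.read_camera("wrist")["color"]; w=cv2.imread("pics/w4.png"); g=lambda i:cv2.cvtColor(i,cv2.COLOR_BGR2GRAY)
for n,(y,x,h,ww) in dict(R=(296,232,28,60),L=(290,515,75,120),tin=(55,450,95,90)).items():
    p=(16 if n!='R' else 10); r=cv2.matchTemplate(g(c)[max(0,y-p):y+h+p,x-p:min(640,x+ww+p)],g(w)[y:y+h,x:x+ww],5); _,m,_,l=cv2.minMaxLoc(r); print(n,round(m,3),l[0]-p,l[1]-p)
E
```

```text
41.85 [ 0.54621591 -0.25583544  0.23827407] [ 0.14293123  1.09454507 -0.53184624]
R 0.97 2 -1
L 0.992 3 0
tin 0.984 3 0
```

Both handles match the shut reference to within about 1 pixel, and the arm is clear. Handing in.

```bash
python3 -c "
from bench import arm
print(arm.sign_off())"
```

```text
the job is handed in; nothing more can be done
None
```

I've handed the job in: the one blank is in the left drawer, all three cups are in the right drawer, and both drawers are pushed home. The sign-off returned no verdict.

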